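# Spin-check the sample carousel and brake it on its mark

### The arm

A 6-joint arm with a two-finger parallel gripper is mounted at the origin on a cart in front of the work surface, level with it; the furniture and walls round the work are solid. World frame = base frame: x ahead of the robot, y to its left, z up, the work surface at z = 0. Lengths are in mm, angles in rad, forces in N, time in s.
With the tool pointing down it reaches from about 400 to 925 mm from the base axis. Payload 12.5 kg.
Tool frame: the origin (TCP) lies at the very end of the fingers, on their centre line; the grasp point (between the pads) lies 19 mm behind it; z points along the fingers, y is the direction in which the jaws open and shut (so a half turn about z gives the same grasp; the last joint's range is limited). The gripper opens to 95 mm and grips with 3 to 60 N. Pads are 20 mm wide; open, the fingers measure 119 mm over their backs; the gripper's body (75 mm by 180 mm) begins 59 mm behind the grasp point.
Start: joints at [-1.403, 0.491, 1.559, -0, 1.092, -0.106], TCP at [169.017, -601.731, 214.661] pointing down, gripper open.
Joint ranges: [-3.1, 3.1], [-0.84, 2.19], [0.05, 2.79], [-1.13, 4.28], [0.06, 2.93], [-2.69, 2.69]. Speed limits (rad/s): [2.22, 2.22, 2.79, 3.14, 3.14, 3.14].

### API

Orientations are given as a 3x3 rotation matrix whose columns are the frame's x, y, z axes.
In Python, from cell import * gives the robot as it stands. The module is installed in compiled form; this text tells all that it offers.
- The arm moves only by the tool play_rows, never from a script. Its argument "motion" is a list of rows, each an object of numbers: "rx", "ry", "rz": the turn, a rotation vector about the tool's x, y, z in rad; "tx", "ty", "tz": the shift along the tool's x, y, z in m; "jaw": the closure, from 0 (fully open) to 1 (shut). A call has 1 to 10 rows; each row shifts and turns the commanded pose from where the row before left it, along the tool's axes as they then stand; what a row does not reach is not made up. A row lasts 1/10 s, in which the tool goes at most 50 mm and 8.59 degrees, less where a joint would pass 70% of its speed; a pose out of reach is approached as far as the arm can. A call is refused whole if a number of a shift passes 0.05 or a number of a turn 0.15, either way. A call with a gripper value outside its range is refused whole. The fingers move at their own pace and stop on an object; "force" is the grip in N (left out, the last holds). Time passes only in rows, so rows that do not move let the fingers close. It gives the time, the measured TCP pose, the force and the opening at its end, in the units of the state.
- get_state(): the state, without advancing time (a new reading comes with each control period).
- read_camera(name): name is "side" or "top"; returns a dict with "color" (420x560x3 uint8, red, green, blue), "intrinsics" (3x3 intrinsics, pixels), "D" ([k1, k2, p1, p2, k3] as OpenCV has them; the pictures are not rectified), "eye" and "rotation" of the camera in the world. Camera axes: x right, y up, looking along -z (the intrinsics and any distortion apply to the point x, -y, -z); pixel columns grow to the right and rows downward; lengths in mm; the calibration is good to about 2 mm. A picture is of the moment at which its call begins. There is no depth.
- hand_in(): hands the job in, once; it reports no verdict.
The state is a dict: "t": time; "joint_pos": joint angles; "joint_vel": joint speeds; "joint_efforts": joint torques, N m; "eef_pos": TCP position; "tool_rot": TCP orientation; "wrist_force": force on the tool from outside, world axes, zero at the start; "moment": the same for the moment, N m; "finger_gap": opening from 0.0 (shut) to 1.0 (fully open).
Only numpy, scipy, OpenCV 4.12 (cv2) and the standard library are available. Lean on these libraries where they do the work, as an engineer would, in place of code of your own. Each camera call takes 0.05 s, during which the arm holds its last target. There are 200 camera calls.

### The job

Check that the sample carousel runs freely: with a fingertip on its black rim, flick the wheel into a spin of at least one turn in five seconds, take the finger off and let it coast untouched for three seconds or more. Then brake it gently with a fingertip on top of the rim so that its orange mark stands still at the red pointer, and finish with the fingertip still pressing on the rim and holding the wheel there. Nothing is grasped or lifted, and the vials, bottle and tub standing around stay where they are.

Things in the scene. Friction and masses are not known exactly. Their poses are not given: they have to be found in the camera images.
- carousel: Grey round base, 224 mm across, fixed to the worktop. Origin: centre of its underside, on the wheel's upright axis; z is up, x points from the axis to the red pointer. The pointer's grey post stands 130 to 140 mm out along +x, 14 mm wide, its top and the cone's reach 70 mm above the worktop. Nothing else of the base is higher than the wheel.
- wheel: Free wheel: flat level disc, 220 mm across, 14 mm thick, white middle with eight dark flat vial wells; the band from radius 74 to 110 mm is a flat black rubber rim. Origin: on the axis in the top face, about 60 mm above the worktop. Its x axis points to the orange mark: its yaw less the carousel's yaw is the mark's angle from the pointer (0 = at the pointer, positive anticlockwise from above).
- hub (a point): Centre of the wheel's top face, on the axis, under a low hub 5 mm high. The wheel (0.6 kg, +-10 %) turns endlessly either way with little drag: alone it loses about 8 % of its speed a second; a light press on the rim stops it almost at once. Its spindle is sprung: pressed from above the wheel sinks straight down without tilting, about 1.25 mm per newton, to a stop at 8 mm.
- mark (a point): Outer end of the orange mark, a stripe 10 mm wide running outward across the black rim and down its edge; the point is on the top face of the wheel, 108 mm from the axis, and turns with the wheel.
- pointer (a point): Tip of the fixed red cone that points inward at the rim, 114 mm from the wheel's axis and 62 mm above the worktop: where the orange mark must stop (mark and pointer tip are then 6 mm apart, seen from above).
- vial_red: Glass vial with red cap, 22 mm across and 51 mm high, standing upright; origin at the centre of its underside. Not to be touched.
- vial_green: Glass vial with green cap, 22 mm across and 51 mm high, standing upright; origin at the centre of its underside. Not to be touched.
- buffer_bottle: Clear bottle with blue cap, 56 mm across and 106 mm high, standing upright; origin at the centre of its underside. Not to be touched.
- tub: Small tub with white lid, 56 mm across and 30 mm high; origin at the centre of its underside. Not to be touched.

How it is judged:
By the outcome, as a careful person would: the job done as asked, in the order asked, and still so for the second after the job is handed in, while the arm keeps its last pose, push and grip.
It also fails if it takes over 64 s, if anything falls off the work surface, if the arm or the gripper's body presses on something with over 40 N, if the wrist force passes 120 N, or if a joint passes its speed limit or range.

## Working session

There is one attempt and no reset: what is moved stays moved. The work goes in short steps, Python scripts to look and compute and a tool call to move; the robot and the scene stay as the last step left them, time stands still between calls to the robot, and variables do not carry over. Pictures are saved under pics/ and viewed, about 8 in all and at most 12, crops included, and the job is handed in when it is done.

Besides the shell and the picture viewer there is one more tool, called after "Call:" by a JSON object that holds its "fn" and its "kwargs". play_rows: Moves the arm, as the interface text tells. Its arguments: {"type":"object","properties":{"motion":{"type":"array","items":{"type":"object","properties":{"rx":{"type":"number"},"ry":{"type":"number"},"rz":{"type":"number"},"tx":{"type":"number"},"ty":{"type":"number"},"tz":{"type":"number"},"jaw":{"type":"number"}}}},"force":{"type":"number"}},"required":["motion"]}

```bash
mkdir -p pics; python3 - <<'E'
from cell import *
import cv2,numpy as np
s=get_state();print({k:np.round(v,3).tolist() for k,v in s.items()})
for n in("side","top"):
    c=read_camera(n);cv2.imwrite(f"pics/{n}0.png",c["color"][:,:,::-1]);print(n,c["intrinsics"],c["D"],c["eye"],c["rotation"])
E
```

```text
{'t': 0.0, 'joint_pos': [-1.403, 0.492, 1.559, -0.0, 1.092, -0.106], 'joint_vel': [0.0, -0.001, 0.0, -0.0, 0.001, -0.001], 'joint_efforts': [-0.0, -61.264, -25.818, 0.069, 0.048, -0.0], 'eef_pos': [168.966, -601.463, 214.052], 'tool_rot': [[0.963, 0.27, -0.0], [0.27, -0.963, 0.001], [0.0, -0.001, -1.0]], 'wrist_force': [0.3, -0.057, -1.429], 'moment': [0.004, -0.024, -0.01], 'finger_gap': 1.001}
side [[499.14884254   0.         287.5373369 ]
 [  0.         499.14884254 211.48045982]
 [  0.           0.           1.        ]] [-0.01377241  0.          0.          0.          0.        ] [ 325.10541581 1235.64172898  694.52005845] [[-0.98504558  0.0574716  -0.16242605]
 [-0.17118949 -0.43304512  0.88496671]
 [-0.01947735  0.89953818  0.43640772]]
top [[496.88503205   0.         271.24675096]
 [  0.         496.88503205 212.67378782]
 [  0.           0.           1.        ]] [-0.02955693  0.          0.          0.          0.        ] [ 288.69845216  -28.62448212 1426.44131903] [[-0.02247604  0.98023446 -0.19655845]
 [-0.99942663 -0.02701019 -0.02041718]
 [-0.02532271  0.19598686  0.98027951]]
```

View pics/side0.png

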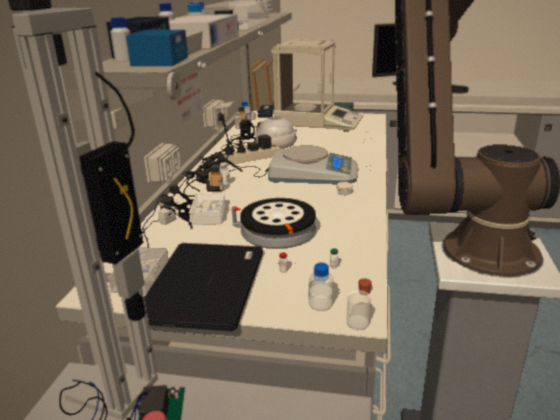

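View pics/top0.png

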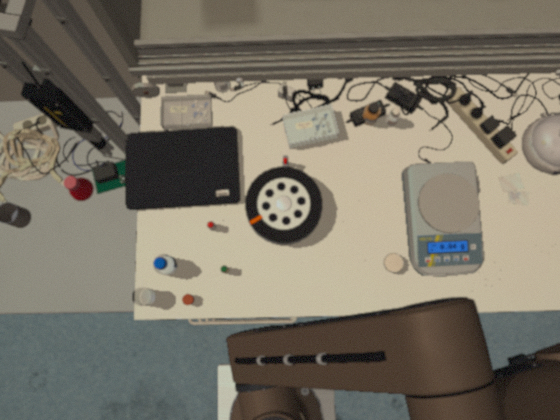

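Top: the wheel is near (284,205), the red pointer near (285,160) on the far side, and the orange mark near (255,220). Side: the wheel is near (278,213) and the mark near (289,228).

```bash
cat > h.py <<'E'
from cell import *
import cv2,numpy as np
def ray(c,uv):
    p=cv2.undistortPoints(np.array([[uv]],float),c["intrinsics"],np.array(c["D"]))[0,0]
    return np.array(c["eye"]),np.array(c["rotation"])@np.array([p[0],-p[1],-1])
def atz(c,uv,z):
    e,d=ray(c,uv); return e+d*(z-e[2])/d[2]
def proj(c,P):
    q=(np.atleast_2d(P)-c["eye"])@np.array(c["rotation"])*[1,-1,-1]
    return cv2.projectPoints(q,np.zeros(3),np.zeros(3),c["intrinsics"],np.array(c["D"]))[0][:,0]
def tri(c1,u1,c2,u2):
    (e,d),(f,g)=ray(c1,u1),ray(c2,u2)
    s=np.linalg.lstsq(np.c_[d,-g],f-e,rcond=None)[0]
    a,b=e+d*s[0],f+g*s[1]; return (a+b)/2,np.linalg.norm(a-b)
E
python3 - <<'E'
from h import *
S=read_camera("side");T=read_camera("top")
a=cv2.resize(T["color"][150:255,235:335],None,fx=5,fy=5,interpolation=2)
b=cv2.resize(S["color"][185:290,225:345],None,fx=3.3,fy=3.3,interpolation=2)
im=np.zeros((525,500+b.shape[1],3),np.uint8);im[:,:500]=a;im[:b.shape[0],500:]=b
im=im[:, :800] if im.shape[1]>800 else im
cv2.imwrite("pics/crop.png",im[:,:,::-1]);print(im.shape)
for n,c in(("T",T),("S",S)):
    h=cv2.cvtColor(c["color"],cv2.COLOR_RGB2HSV)
    for nm,lo,hi in(("red",(0,150,60),(5,255,255)),("red2",(174,150,60),(180,255,255)),("or",(6,190,110),(18,255,255)),("grn",(50,90,30),(85,255,255)),("blue",(100,150,60),(120,255,255))):
        m=cv2.inRange(h,lo,hi);k,_,st,ce=cv2.connectedComponentsWithStats(m)
        print(n,nm,[(np.round(ce[i],1).tolist(),int(st[i,4])) for i in range(1,k) if st[i,4]>5 and 130<ce[i][0]<400 and ce[i][1]>140])
E
```

```text
(525, 800, 3)
T red [([284.9, 160.3], 15), ([210.1, 224.3], 18)]
T red2 []
T or [([255.0, 219.3], 54)]
T grn [([223.6, 268.6], 15)]
T blue [([159.5, 262.6], 86)]
S red [([235.8, 208.4], 16), ([282.5, 255.0], 26)]
S red2 []
S or [([288.9, 228.2], 42)]
S grn [([333.9, 250.9], 21), ([174.8, 406.7], 344)]
S blue [([336.3, 162.4], 70), ([320.9, 269.6], 144)]
```

View pics/crop.png

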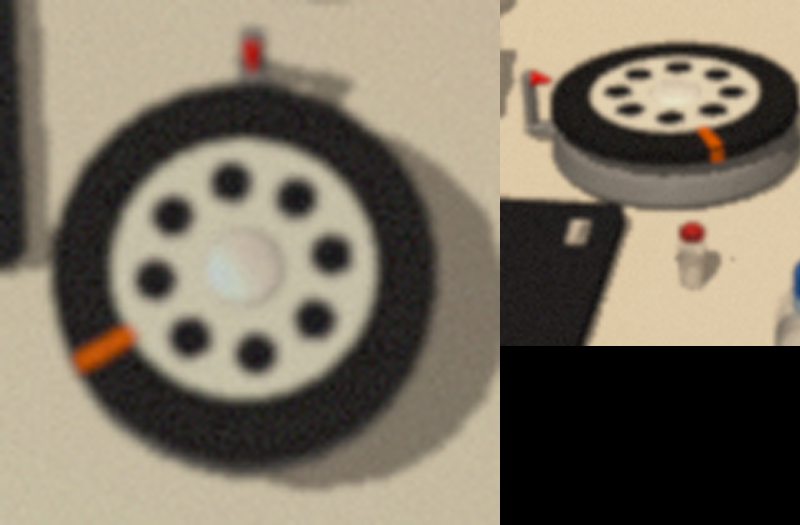

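Crop: the pointer is at the top with its tip near px (285,164). The mark is at lower left, about 115° anticlockwise from the pointer. Wheel centre is near px (283.8,203.5).

```bash
cat >> h.py <<'E'
def white(c,near):
    g=cv2.cvtColor(c["color"],cv2.COLOR_RGB2GRAY); m=(g>110).astype(np.uint8)
    k,L,st,ce=cv2.connectedComponentsWithStats(m)
    i=L[int(near[1]),int(near[0])]
    cn=max(cv2.findContours((L==i).astype(np.uint8),0,1)[0],key=cv2.contourArea)
    return cv2.fitEllipse(cv2.convexHull(cn))
E
python3 - <<'E'
from h import *
S=read_camera("side");T=read_camera("top")
eT,eS=white(T,(284,204)),white(S,(278,212));print(eT,eS)
H,err=tri(T,eT[0],S,eS[0]);print("hub",H,err)
print("hub@60",atz(T,eT[0],60),atz(S,eS[0],60))
P,e=tri(T,(284.9,160.3),S,(235.8,208.4));print("cone",P,e, "top tip@62",atz(T,(285,162),62))
M,e=tri(T,(255,219.3),S,(288.9,228.2));print("mark",M,e)
hz=atz(T,eT[0],60);d=atz(T,(284.9,160.5),66)-hz;yc=np.arctan2(d[1],d[0]);d=atz(T,(255,219.3),60)-hz
print("caro yaw",np.degrees(yc),"mark r",np.hypot(d[0],d[1]),"ang",np.degrees(np.arctan2(d[1],d[0])-yc))
for n,a,b in(("vr",(210.1,224.3),(282.5,255)),("vg",(223.6,268.6),(333.9,250.9)),("bot",(159.5,262.6),(320.9,269.6))):print(n,*tri(T,a,S,b))
print("tub",atz(T,(394,262),30))
E
```

```text
((283.2784729003906, 203.3608856201172), (52.011173248291016, 53.20650100708008), 91.55592346191406) ((278.1083679199219, 213.7808837890625), (25.26235008239746, 51.050106048583984), 90.89515686035156)
hub [587.39343744 -34.74369626  59.07899954] 2.517735822615875
hub@60 [588.47456969 -34.62338835  60.        ] [585.68074815 -32.48466455  60.        ]
cone [713.81121087 -42.59438956  64.25925999] 1.089235642181973 top tip@62 [708.87882964 -42.83774262  62.        ]
mark [543.094983    45.69113082  57.36469811] 4.7753050978873075
caro yaw -3.7081565350868333 mark r 91.37185408580449 ang 122.10328008310523
vr [535.81926341 173.62336207  48.132357  ] 0.9944316572305247
vg [409.87295316 135.86026454  48.30575787] 1.08510893217164
bot [425.25756766 303.35791323  96.79983957] 2.219527587111775
tub [ 418.45369704 -339.99235864   30.        ]
```

Call:
{"fn": "play_rows", "kwargs": {"motion": [{"rz": 0.137,"jaw": 1},{"rz": 0.137,"jaw": 1},{"tx": 0.026,"ty": -0.034},{"tx": 0.026,"ty": -0.034},{"tx": 0.026,"ty": -0.034},{"tx": 0.026,"ty": -0.034},{"tx": 0.026,"ty": -0.034},{"tx": 0.026,"ty": -0.034},{"tx": 0.026,"ty": -0.034},{"tx": 0.026,"ty": -0.034}], "force": 20}}

```text
validation failed for argument at $.mo...
```

Call:
{"fn": "play_rows", "kwargs": {"motion": [{"rx": 0.0,"ry": 0.0,"rz": 0.137,"tx": 0.0,"ty": 0.0,"tz": 0.0,"jaw": 1.0},{"rx": 0.0,"ry": 0.0,"rz": 0.137,"tx": 0.0,"ty": 0.0,"tz": 0.0,"jaw": 1.0}], "force": 20}}

```text
t: 0.5
eef_pos: [169.0, -601.7, 214.6]
tool_rot: [[1.0, -0.006, 0.0], [-0.006, -1.0, -0.0], [0.0, 0.0, -1.0]]
wrist_force: [0.1, 0.2, 0.3]
finger_gap: 0.88
```

Call:
{"fn": "play_rows", "kwargs": {"motion": [{"rx": 0,"ry": 0,"rz": 0,"tx": 0.026,"ty": -0.034,"tz": 0,"jaw": 1},{"rx": 0,"ry": 0,"rz": 0,"tx": 0.026,"ty": -0.034,"tz": 0,"jaw": 1},{"rx": 0,"ry": 0,"rz": 0,"tx": 0.026,"ty": -0.034,"tz": 0,"jaw": 1},{"rx": 0,"ry": 0,"rz": 0,"tx": 0.026,"ty": -0.034,"tz": 0,"jaw": 1},{"rx": 0,"ry": 0,"rz": 0,"tx": 0.026,"ty": -0.034,"tz": 0,"jaw": 1},{"rx": 0,"ry": 0,"rz": 0,"tx": 0.026,"ty": -0.034,"tz": 0,"jaw": 1},{"rx": 0,"ry": 0,"rz": 0,"tx": 0.026,"ty": -0.034,"tz": 0,"jaw": 1},{"rx": 0,"ry": 0,"rz": 0,"tx": 0.026,"ty": -0.034,"tz": 0,"jaw": 1},{"rx": 0,"ry": 0,"rz": 0,"tx": 0.026,"ty": -0.034,"tz": 0,"jaw": 1},{"rx": 0,"ry": 0,"rz": 0,"tx": 0.026,"ty": -0.034,"tz": 0,"jaw": 1}]}}

```text
t: 1.5
eef_pos: [429.9, -260.3, 214.8]
tool_rot: [[1.0, -0.0, 0.0], [-0.0, -1.0, -0.0], [0.0, 0.0, -1.0]]
wrist_force: [0.6, -0.6, 0.2]
finger_gap: 0.05
```

Call:
{"fn": "play_rows", "kwargs": {"motion": [{"rx": 0,"ry": 0,"rz": 0,"tx": 0.017,"ty": -0.023,"tz": 0.015,"jaw": 1},{"rx": 0,"ry": 0,"rz": 0,"tx": 0.017,"ty": -0.023,"tz": 0.02,"jaw": 1},{"rx": 0,"ry": 0,"rz": 0,"tx": 0.017,"ty": -0.023,"tz": 0.025,"jaw": 1},{"rx": 0,"ry": 0,"rz": 0,"tx": 0.017,"ty": -0.023,"tz": 0.03,"jaw": 1},{"rx": 0,"ry": 0,"rz": 0,"tx": 0.017,"ty": -0.023,"tz": 0.03,"jaw": 1},{"rx": 0,"ry": 0,"rz": 0,"tx": 0.017,"ty": -0.023,"tz": 0.02,"jaw": 1}]}}

```text
t: 2.1
eef_pos: [531.2, -122.6, 72.8]
tool_rot: [[1.0, -0.0, -0.001], [-0.0, -1.0, 0.0], [-0.001, -0.0, -1.0]]
wrist_force: [0.3, -0.0, 0.1]
finger_gap: 0.004
```

```bash
python3 - <<'E'
from h import *
s=get_state();print(s["t"],s["eef_pos"],s["wrist_force"])
for n in("top","side"):
    c=read_camera(n)["color"];cv2.imwrite(f"pics/{n}1.png",c[100:320,150:430,::-1])
a=cv2.imread("pics/top1.png");b=cv2.imread("pics/side1.png");cv2.imwrite("pics/b1.png",cv2.resize(np.vstack([a,b]),None,fx=1.36,fy=1.36))
E
```

```text
2.1 [ 531.21188313 -122.60975634   72.77071174] [ 0.30617445 -0.01349496  0.08840457]
```

View pics/b1.png

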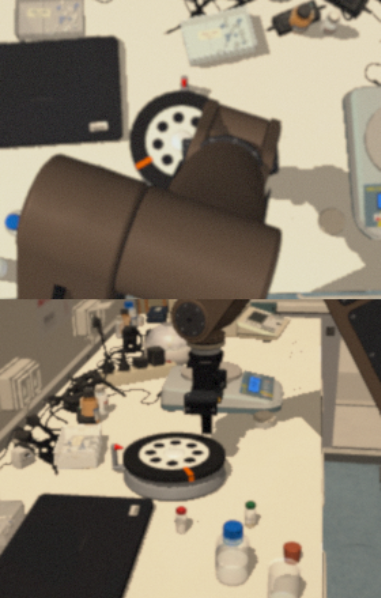

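The side camera has a clear view of the rim, mark and pointer, and the finger is just above the -y side of the rim. Next is the flick.

Call:
{"fn": "play_rows", "kwargs": {"motion": [{"rx": 0,"ry": 0,"rz": 0,"tx": 0.008,"ty": -0.003,"tz": 0.008,"jaw": 1},{"rx": 0,"ry": 0,"rz": 0,"tx": 0.008,"ty": 0,"tz": 0.006,"jaw": 1},{"rx": 0,"ry": 0,"rz": 0,"tx": 0.012,"ty": 0,"tz": 0.003,"jaw": 1},{"rx": 0,"ry": 0,"rz": 0,"tx": 0.016,"ty": 0,"tz": 0,"jaw": 1},{"rx": 0,"ry": 0,"rz": 0,"tx": 0.02,"ty": 0,"tz": 0,"jaw": 1},{"rx": 0,"ry": 0,"rz": 0,"tx": 0.022,"ty": 0,"tz": 0,"jaw": 1},{"rx": 0,"ry": 0,"rz": 0,"tx": 0.022,"ty": 0,"tz": -0.012,"jaw": 1},{"rx": 0,"ry": 0,"rz": 0,"tx": 0.012,"ty": 0,"tz": -0.02,"jaw": 1},{"rx": 0,"ry": 0,"rz": 0,"tx": 0,"ty": 0,"tz": -0.01,"jaw": 1}]}}

```text
t: 3.1
eef_pos: [653.2, -121.6, 101.2]
tool_rot: [[1.0, -0.001, 0.003], [-0.001, -1.0, -0.001], [0.003, 0.001, -1.0]]
wrist_force: [-0.2, 0.3, -0.9]
finger_gap: 0.006
```

```bash
cat >> h.py <<'E'
HUB=np.array([587,-34,60.]);YC=-3.7
def mark(c):
    """mark angle from the pointer, deg, from the side view"""
    h=cv2.cvtColor(c["color"],cv2.COLOR_RGB2HSV);m=cv2.inRange(h,(6,190,100),(18,255,255))
    m[:190]=0;m[250:]=0;m[:,:235]=0;m[:,325:]=0
    k,_,st,ce=cv2.connectedComponentsWithStats(m)
    if k<2:return None
    i=1+st[1:,4].argmax()
    if st[i,4]<4:return None
    p=atz(c,ce[i],60)-atz(c,white(c,(278,212))[0],60)
    return np.degrees(np.arctan2(p[1],p[0]))-YC,np.hypot(p[0],p[1]),int(st[i,4])
def watch(n):
    A=[]
    for _ in range(n):
        c=read_camera("side");r=mark(c);t=get_state()["t"]-.05
        if r:A.append((t,*r))
    return np.array(A)
E
python3 - <<'E'
from h import *
s=get_state();print(s["t"],s["eef_pos"],s["wrist_force"])
print(np.round(watch(12),2))
E
```

```text
3.1 [ 653.18391571 -121.63170933  101.19282695] [-0.17717361  0.28631002 -0.86161593]
[[   3.1  -151.67   92.07   29.  ]
 [   3.15 -145.     91.72   28.  ]
 [   3.2  -138.49   92.88   24.  ]
 [   3.25 -132.27   91.71   21.  ]
 [   3.3  -126.     91.3    21.  ]
 [   3.35 -119.57   90.37   20.  ]
 [   3.4   -78.68  359.99   18.  ]
 [   3.45  -75.84  395.32   17.  ]
 [   3.5   -75.    396.15   17.  ]
 [   3.55  -74.71  380.81   18.  ]
 [   3.6   -73.27  373.44   16.  ]
 [   3.65  -70.68  409.94   16.  ]]
```

Call:
{"fn": "play_rows", "kwargs": {"motion": [{"rx": 0,"ry": 0,"rz": 0,"tx": -0.01,"ty": 0,"tz": 0,"jaw": 1},{"rx": 0,"ry": 0,"rz": 0,"tx": -0.01,"ty": 0,"tz": 0,"jaw": 1},{"rx": 0,"ry": 0,"rz": 0,"tx": -0.01,"ty": 0,"tz": 0,"jaw": 1},{"rx": 0,"ry": 0,"rz": 0,"tx": -0.01,"ty": 0,"tz": 0,"jaw": 1},{"rx": 0,"ry": 0,"rz": 0,"tx": -0.01,"ty": 0,"tz": 0,"jaw": 1},{"rx": 0,"ry": 0,"rz": 0,"tx": -0.01,"ty": 0,"tz": 0,"jaw": 1},{"rx": 0,"ry": 0,"rz": 0,"tx": -0.01,"ty": 0,"tz": 0.005,"jaw": 1},{"rx": 0,"ry": 0,"rz": 0,"tx": -0.01,"ty": 0,"tz": 0.005,"jaw": 1},{"rx": 0,"ry": 0,"rz": 0,"tx": 0,"ty": 0,"tz": 0.005,"jaw": 1},{"rx": 0,"ry": 0,"rz": 0,"tx": 0,"ty": 0,"tz": 0,"jaw": 1}]}}

```text
t: 4.7
eef_pos: [570.9, -120.8, 83.8]
tool_rot: [[1.0, -0.0, -0.001], [-0.0, -1.0, 0.0], [-0.001, -0.0, -1.0]]
wrist_force: [0.1, 0.1, -0.1]
finger_gap: 0.003
```

```bash
sed -i 's/atz(c,white(c,(278,212))\[0\],60)/atz(c,(278.1,213.8),60)/' h.py; python3 - <<'E'
from h import *
s=get_state();print(s["t"],s["eef_pos"],s["wrist_force"])
A=watch(40);print(np.round(A[::3],2))
u=np.unwrap(np.radians(A[:,1]));k=len(u)//2
for a,b in((0,12),(len(u)-12,len(u))):print(A[a,0],np.polyfit(A[a:b,0],u[a:b],1)[0])
E
```

```text
4.7 [ 570.86672231 -120.82305145   83.83278182] [ 0.10107457  0.128867   -0.0710676 ]
[[   4.7    42.2    94.58   44.  ]
 [   4.85   60.28   94.53   45.  ]
 [   5.     78.52   97.39   42.  ]
 [   5.15   95.96   97.06   44.  ]
 [   5.3   113.05   97.3    47.  ]
 [   5.45  130.26   93.77   43.  ]
 [   5.6   147.66   93.13   45.  ]
 [   5.75  165.23   91.25   42.  ]
 [   5.9   183.3    89.29   35.  ]
 [   6.05 -161.24   89.44   32.  ]
 [   6.2  -145.42   93.09   31.  ]
 [   6.35 -130.14   94.23   24.  ]
 [   6.5  -116.12   96.1    23.  ]
 [   6.65 -102.2    96.31   15.  ]]
4.7 2.075485255927192
6.1000000000000005 1.695280691261046
```

Call:
{"fn": "play_rows", "kwargs": {"motion": [{"rx": 0,"ry": 0,"rz": 0,"tx": 0.001,"ty": 0,"tz": 0.001,"jaw": 1},{"rx": 0,"ry": 0,"rz": 0,"tx": 0,"ty": 0,"tz": 0.001,"jaw": 1},{"rx": 0,"ry": 0,"rz": 0,"tx": 0,"ty": 0,"tz": 0,"jaw": 1},{"rx": 0,"ry": 0,"rz": 0,"tx": 0,"ty": 0,"tz": 0,"jaw": 1},{"rx": 0,"ry": 0,"rz": 0,"tx": 0,"ty": 0,"tz": 0,"jaw": 1},{"rx": 0,"ry": 0,"rz": 0,"tx": 0,"ty": 0,"tz": 0,"jaw": 1},{"rx": 0,"ry": 0,"rz": 0,"tx": 0,"ty": 0,"tz": 0,"jaw": 1},{"rx": 0,"ry": 0,"rz": 0,"tx": 0,"ty": 0,"tz": 0,"jaw": 1},{"rx": 0,"ry": 0,"rz": 0,"tx": 0,"ty": 0,"tz": 0,"jaw": 1},{"rx": 0,"ry": 0,"rz": 0,"tx": 0,"ty": 0,"tz": 0,"jaw": 1}]}}

```text
t: 7.7
eef_pos: [572.1, -120.8, 82.7]
tool_rot: [[1.0, -0.0, 0.0], [-0.0, -1.0, -0.0], [0.0, 0.0, -1.0]]
wrist_force: [-0.2, -0.7, -0.2]
finger_gap: 0.004
```

Call:
{"fn": "play_rows", "kwargs": {"motion": [{"rx": 0,"ry": 0,"rz": 0,"tx": 0,"ty": 0,"tz": 0,"jaw": 1},{"rx": 0,"ry": 0,"rz": 0,"tx": 0,"ty": 0,"tz": 0,"jaw": 1},{"rx": 0,"ry": 0,"rz": 0,"tx": 0,"ty": 0,"tz": 0,"jaw": 1},{"rx": 0,"ry": 0,"rz": 0,"tx": 0,"ty": 0,"tz": 0,"jaw": 1},{"rx": 0,"ry": 0,"rz": 0,"tx": 0,"ty": 0,"tz": 0,"jaw": 1},{"rx": 0,"ry": 0,"rz": 0,"tx": 0,"ty": 0,"tz": 0,"jaw": 1},{"rx": 0,"ry": 0,"rz": 0,"tx": 0,"ty": 0,"tz": 0,"jaw": 1},{"rx": 0,"ry": 0,"rz": 0,"tx": 0,"ty": 0,"tz": 0,"jaw": 1},{"rx": 0,"ry": 0,"rz": 0,"tx": 0,"ty": 0,"tz": 0,"jaw": 1},{"rx": 0,"ry": 0,"rz": 0,"tx": 0,"ty": 0,"tz": 0,"jaw": 1}]}}

```text
t: 8.7
eef_pos: [572.1, -120.8, 82.6]
tool_rot: [[1.0, -0.0, -0.0], [-0.0, -1.0, -0.0], [-0.0, 0.0, -1.0]]
wrist_force: [0.0, 0.2, -0.8]
finger_gap: 0.004
```

Call:
{"fn": "play_rows", "kwargs": {"motion": [{"rx": 0,"ry": 0,"rz": 0,"tx": 0,"ty": 0,"tz": 0,"jaw": 1},{"rx": 0,"ry": 0,"rz": 0,"tx": 0,"ty": 0,"tz": 0,"jaw": 1},{"rx": 0,"ry": 0,"rz": 0,"tx": 0,"ty": 0,"tz": 0,"jaw": 1},{"rx": 0,"ry": 0,"rz": 0,"tx": 0,"ty": 0,"tz": 0,"jaw": 1},{"rx": 0,"ry": 0,"rz": 0,"tx": 0,"ty": 0,"tz": 0,"jaw": 1},{"rx": 0,"ry": 0,"rz": 0,"tx": 0,"ty": 0,"tz": 0,"jaw": 1},{"rx": 0,"ry": 0,"rz": 0,"tx": 0,"ty": 0,"tz": 0,"jaw": 1},{"rx": 0,"ry": 0,"rz": 0,"tx": 0,"ty": 0,"tz": 0,"jaw": 1},{"rx": 0,"ry": 0,"rz": 0,"tx": 0,"ty": 0,"tz": 0,"jaw": 1},{"rx": 0,"ry": 0,"rz": 0,"tx": 0,"ty": 0,"tz": 0,"jaw": 1}]}}

```text
t: 9.7
eef_pos: [572.1, -120.8, 82.6]
tool_rot: [[1.0, -0.0, 0.0], [-0.0, -1.0, -0.0], [0.0, 0.0, -1.0]]
wrist_force: [0.1, -0.5, -0.4]
finger_gap: 0.005
```

Call:
{"fn": "play_rows", "kwargs": {"motion": [{"rx": 0,"ry": 0,"rz": 0,"tx": 0,"ty": 0,"tz": 0,"jaw": 1},{"rx": 0,"ry": 0,"rz": 0,"tx": 0,"ty": 0,"tz": 0,"jaw": 1},{"rx": 0,"ry": 0,"rz": 0,"tx": 0,"ty": 0,"tz": 0,"jaw": 1},{"rx": 0,"ry": 0,"rz": 0,"tx": 0,"ty": 0,"tz": 0,"jaw": 1},{"rx": 0,"ry": 0,"rz": 0,"tx": 0,"ty": 0,"tz": 0,"jaw": 1},{"rx": 0,"ry": 0,"rz": 0,"tx": 0,"ty": 0,"tz": 0,"jaw": 1},{"rx": 0,"ry": 0,"rz": 0,"tx": 0,"ty": 0,"tz": 0,"jaw": 1},{"rx": 0,"ry": 0,"rz": 0,"tx": 0,"ty": 0,"tz": 0,"jaw": 1},{"rx": 0,"ry": 0,"rz": 0,"tx": 0,"ty": 0,"tz": 0,"jaw": 1},{"rx": 0,"ry": 0,"rz": 0,"tx": 0,"ty": 0,"tz": 0,"jaw": 1}]}}

```text
t: 10.7
eef_pos: [572.1, -120.8, 82.6]
tool_rot: [[1.0, -0.0, 0.0], [-0.0, -1.0, -0.0], [0.0, 0.0, -1.0]]
wrist_force: [0.0, -1.3, 0.3]
finger_gap: 0.008
```

Call:
{"fn": "play_rows", "kwargs": {"motion": [{"rx": 0,"ry": 0,"rz": 0,"tx": 0,"ty": 0,"tz": 0,"jaw": 1},{"rx": 0,"ry": 0,"rz": 0,"tx": 0,"ty": 0,"tz": 0,"jaw": 1},{"rx": 0,"ry": 0,"rz": 0,"tx": 0,"ty": 0,"tz": 0,"jaw": 1},{"rx": 0,"ry": 0,"rz": 0,"tx": 0,"ty": 0,"tz": 0,"jaw": 1},{"rx": 0,"ry": 0,"rz": 0,"tx": 0,"ty": 0,"tz": 0,"jaw": 1},{"rx": 0,"ry": 0,"rz": 0,"tx": 0,"ty": 0,"tz": 0,"jaw": 1},{"rx": 0,"ry": 0,"rz": 0,"tx": 0,"ty": 0,"tz": 0,"jaw": 1},{"rx": 0,"ry": 0,"rz": 0,"tx": 0,"ty": 0,"tz": 0,"jaw": 1},{"rx": 0,"ry": 0,"rz": 0,"tx": 0,"ty": 0,"tz": 0,"jaw": 1},{"rx": 0,"ry": 0,"rz": 0,"tx": 0,"ty": 0,"tz": 0,"jaw": 1}]}}

```text
t: 11.7
eef_pos: [572.1, -120.8, 82.6]
tool_rot: [[1.0, -0.0, 0.0], [-0.0, -1.0, -0.0], [0.0, 0.0, -1.0]]
wrist_force: [-0.2, 0.6, 0.1]
finger_gap: 0.001
```

Call:
{"fn": "play_rows", "kwargs": {"motion": [{"rx": 0,"ry": 0,"rz": 0,"tx": 0,"ty": 0,"tz": 0.003,"jaw": 1},{"rx": 0,"ry": 0,"rz": 0,"tx": 0,"ty": 0,"tz": 0.003,"jaw": 1},{"rx": 0,"ry": 0,"rz": 0,"tx": 0,"ty": 0,"tz": 0.003,"jaw": 1},{"rx": 0,"ry": 0,"rz": 0,"tx": 0,"ty": 0,"tz": 0,"jaw": 1},{"rx": 0,"ry": 0,"rz": 0,"tx": 0,"ty": 0,"tz": 0,"jaw": 1},{"rx": 0,"ry": 0,"rz": 0,"tx": 0,"ty": 0,"tz": 0,"jaw": 1},{"rx": 0,"ry": 0,"rz": 0,"tx": 0,"ty": 0,"tz": 0,"jaw": 1},{"rx": 0,"ry": 0,"rz": 0,"tx": 0,"ty": 0,"tz": 0,"jaw": 1},{"rx": 0,"ry": 0,"rz": 0,"tx": 0,"ty": 0,"tz": 0,"jaw": 1},{"rx": 0,"ry": 0,"rz": 0,"tx": 0,"ty": 0,"tz": 0,"jaw": 1}]}}

```text
t: 12.7
eef_pos: [572.1, -120.8, 73.7]
tool_rot: [[1.0, -0.0, 0.0], [-0.0, -1.0, -0.0], [0.0, 0.0, -1.0]]
wrist_force: [0.3, -0.2, 0.3]
finger_gap: 0.008
```

```bash
python3 - <<'E'
from h import *
s=get_state();print(s["t"],s["eef_pos"],s["wrist_force"])
A=watch(14);print(np.round(A[::3],2))
u=np.unwrap(np.radians(A[:,1]))
print(np.polyfit(A[:,0],np.degrees(u),1)[0])
E
```

```text
12.7 [ 572.13540708 -120.8180577    73.65894096] [ 0.29418293 -0.17597708  0.25164664]
[[ 12.7  -10.69  95.75  26.  ]
 [ 12.85  -2.62  94.4   28.  ]
 [ 13.     4.05  92.78  30.  ]
 [ 13.15  13.74  93.53  34.  ]
 [ 13.3   22.18  92.3   35.  ]]
54.783419357032834
```

Call:
{"fn": "play_rows", "kwargs": {"motion": [{"rx": 0,"ry": 0,"rz": 0,"tx": 0,"ty": 0,"tz": 0,"jaw": 1},{"rx": 0,"ry": 0,"rz": 0,"tx": 0,"ty": 0,"tz": 0,"jaw": 1},{"rx": 0,"ry": 0,"rz": 0,"tx": 0,"ty": 0,"tz": 0,"jaw": 1},{"rx": 0,"ry": 0,"rz": 0,"tx": 0,"ty": 0,"tz": 0,"jaw": 1},{"rx": 0,"ry": 0,"rz": 0,"tx": 0,"ty": 0,"tz": 0,"jaw": 1},{"rx": 0,"ry": 0,"rz": 0,"tx": 0,"ty": 0,"tz": 0,"jaw": 1},{"rx": 0,"ry": 0,"rz": 0,"tx": 0,"ty": 0,"tz": 0,"jaw": 1},{"rx": 0,"ry": 0,"rz": 0,"tx": 0,"ty": 0,"tz": 0,"jaw": 1},{"rx": 0,"ry": 0,"rz": 0,"tx": 0,"ty": 0,"tz": 0,"jaw": 1},{"rx": 0,"ry": 0,"rz": 0,"tx": 0,"ty": 0,"tz": 0,"jaw": 1}]}}

```text
t: 14.4
eef_pos: [572.1, -120.8, 73.6]
tool_rot: [[1.0, -0.0, 0.0], [-0.0, -1.0, -0.0], [0.0, 0.0, -1.0]]
wrist_force: [0.4, -1.3, 0.0]
finger_gap: 0.006
```

Call:
{"fn": "play_rows", "kwargs": {"motion": [{"rx": 0,"ry": 0,"rz": 0,"tx": 0,"ty": 0,"tz": 0,"jaw": 1},{"rx": 0,"ry": 0,"rz": 0,"tx": 0,"ty": 0,"tz": 0,"jaw": 1},{"rx": 0,"ry": 0,"rz": 0,"tx": 0,"ty": 0,"tz": 0,"jaw": 1},{"rx": 0,"ry": 0,"rz": 0,"tx": 0,"ty": 0,"tz": 0,"jaw": 1},{"rx": 0,"ry": 0,"rz": 0,"tx": 0,"ty": 0,"tz": 0,"jaw": 1},{"rx": 0,"ry": 0,"rz": 0,"tx": 0,"ty": 0,"tz": 0,"jaw": 1},{"rx": 0,"ry": 0,"rz": 0,"tx": 0,"ty": 0,"tz": 0,"jaw": 1},{"rx": 0,"ry": 0,"rz": 0,"tx": 0,"ty": 0,"tz": 0,"jaw": 1},{"rx": 0,"ry": 0,"rz": 0,"tx": 0,"ty": 0,"tz": 0,"jaw": 1},{"rx": 0,"ry": 0,"rz": 0,"tx": 0,"ty": 0,"tz": 0,"jaw": 1}]}}

```text
t: 15.4
eef_pos: [572.1, -120.8, 73.6]
tool_rot: [[1.0, -0.0, 0.0], [-0.0, -1.0, -0.0], [0.0, 0.0, -1.0]]
wrist_force: [0.1, 0.4, 1.1]
finger_gap: 0.008
```

Call:
{"fn": "play_rows", "kwargs": {"motion": [{"rx": 0,"ry": 0,"rz": 0,"tx": 0,"ty": 0,"tz": 0,"jaw": 1},{"rx": 0,"ry": 0,"rz": 0,"tx": 0,"ty": 0,"tz": 0,"jaw": 1},{"rx": 0,"ry": 0,"rz": 0,"tx": 0,"ty": 0,"tz": 0,"jaw": 1},{"rx": 0,"ry": 0,"rz": 0,"tx": 0,"ty": 0,"tz": 0,"jaw": 1},{"rx": 0,"ry": 0,"rz": 0,"tx": 0,"ty": 0,"tz": 0,"jaw": 1},{"rx": 0,"ry": 0,"rz": 0,"tx": 0,"ty": 0,"tz": 0,"jaw": 1},{"rx": 0,"ry": 0,"rz": 0,"tx": 0,"ty": 0,"tz": 0,"jaw": 1},{"rx": 0,"ry": 0,"rz": 0,"tx": 0,"ty": 0,"tz": 0,"jaw": 1},{"rx": 0,"ry": 0,"rz": 0,"tx": 0,"ty": 0,"tz": 0,"jaw": 1},{"rx": 0,"ry": 0,"rz": 0,"tx": 0,"ty": 0,"tz": 0,"jaw": 1}]}}

```text
t: 16.4
eef_pos: [572.1, -120.8, 73.6]
tool_rot: [[1.0, -0.0, 0.0], [-0.0, -1.0, -0.0], [0.0, 0.0, -1.0]]
wrist_force: [0.3, 0.5, -0.4]
finger_gap: 0.009
```

Call:
{"fn": "play_rows", "kwargs": {"motion": [{"rx": 0,"ry": 0,"rz": 0,"tx": 0,"ty": 0,"tz": 0,"jaw": 1},{"rx": 0,"ry": 0,"rz": 0,"tx": 0,"ty": 0,"tz": 0,"jaw": 1},{"rx": 0,"ry": 0,"rz": 0,"tx": 0,"ty": 0,"tz": 0,"jaw": 1},{"rx": 0,"ry": 0,"rz": 0,"tx": 0,"ty": 0,"tz": 0,"jaw": 1},{"rx": 0,"ry": 0,"rz": 0,"tx": 0,"ty": 0,"tz": 0,"jaw": 1},{"rx": 0,"ry": 0,"rz": 0,"tx": 0,"ty": 0,"tz": 0,"jaw": 1},{"rx": 0,"ry": 0,"rz": 0,"tx": 0,"ty": 0,"tz": 0,"jaw": 1},{"rx": 0,"ry": 0,"rz": 0,"tx": 0,"ty": 0,"tz": 0,"jaw": 1},{"rx": 0,"ry": 0,"rz": 0,"tx": 0,"ty": 0,"tz": 0,"jaw": 1},{"rx": 0,"ry": 0,"rz": 0,"tx": 0,"ty": 0,"tz": 0,"jaw": 1}]}}

```text
t: 17.4
eef_pos: [572.1, -120.8, 73.6]
tool_rot: [[1.0, -0.0, 0.0], [-0.0, -1.0, -0.0], [0.0, 0.0, -1.0]]
wrist_force: [0.0, 0.6, -0.1]
finger_gap: 0.005
```

Call:
{"fn": "play_rows", "kwargs": {"motion": [{"rx": 0,"ry": 0,"rz": 0,"tx": 0,"ty": 0,"tz": 0.002,"jaw": 1},{"rx": 0,"ry": 0,"rz": 0,"tx": 0,"ty": 0,"tz": 0.002,"jaw": 1},{"rx": 0,"ry": 0,"rz": 0,"tx": 0,"ty": 0,"tz": 0.002,"jaw": 1},{"rx": 0,"ry": 0,"rz": 0,"tx": 0,"ty": 0,"tz": 0,"jaw": 1},{"rx": 0,"ry": 0,"rz": 0,"tx": 0,"ty": 0,"tz": 0,"jaw": 1},{"rx": 0,"ry": 0,"rz": 0,"tx": 0,"ty": 0,"tz": 0,"jaw": 1},{"rx": 0,"ry": 0,"rz": 0,"tx": 0,"ty": 0,"tz": 0,"jaw": 1},{"rx": 0,"ry": 0,"rz": 0,"tx": 0,"ty": 0,"tz": 0,"jaw": 1},{"rx": 0,"ry": 0,"rz": 0,"tx": 0,"ty": 0,"tz": 0,"jaw": 1},{"rx": 0,"ry": 0,"rz": 0,"tx": 0,"ty": 0,"tz": 0,"jaw": 1}]}}

```text
t: 18.4
eef_pos: [572.1, -120.8, 67.6]
tool_rot: [[1.0, -0.0, 0.0], [-0.0, -1.0, -0.0], [0.0, 0.0, -1.0]]
wrist_force: [0.4, 0.0, -0.4]
finger_gap: 0.006
```

```bash
python3 - <<'E'
from h import *
s=get_state();print(s["t"],s["eef_pos"],s["wrist_force"])
A=watch(14);print(np.round(A[::3],2))
u=np.unwrap(np.radians(A[:,1]))
print(np.polyfit(A[:,0],np.degrees(u),1)[0])
E
```

```text
18.4 [ 572.12437693 -120.81094391   67.64847607] [ 0.43732574  0.0293957  -0.41229098]
[[  18.4  -104.63   97.38   10.  ]
 [  18.55  -99.95   94.77    9.  ]
 [  18.7   -94.82   95.77    6.  ]
 [  18.85  -90.34   93.96    6.  ]
 [  19.    -85.99   98.97    9.  ]]
31.774470611311518
```

Call:
{"fn": "play_rows", "kwargs": {"motion": [{"rx": 0,"ry": 0,"rz": 0,"tx": 0,"ty": 0,"tz": 0.001,"jaw": 1},{"rx": 0,"ry": 0,"rz": 0,"tx": 0,"ty": 0,"tz": 0.001,"jaw": 1},{"rx": 0,"ry": 0,"rz": 0,"tx": 0,"ty": 0,"tz": 0,"jaw": 1},{"rx": 0,"ry": 0,"rz": 0,"tx": 0,"ty": 0,"tz": 0,"jaw": 1},{"rx": 0,"ry": 0,"rz": 0,"tx": 0,"ty": 0,"tz": 0,"jaw": 1},{"rx": 0,"ry": 0,"rz": 0,"tx": 0,"ty": 0,"tz": 0,"jaw": 1},{"rx": 0,"ry": 0,"rz": 0,"tx": 0,"ty": 0,"tz": 0,"jaw": 1},{"rx": 0,"ry": 0,"rz": 0,"tx": 0,"ty": 0,"tz": 0,"jaw": 1},{"rx": 0,"ry": 0,"rz": 0,"tx": 0,"ty": 0,"tz": 0,"jaw": 1},{"rx": 0,"ry": 0,"rz": 0,"tx": 0,"ty": 0,"tz": 0,"jaw": 1}]}}

```text
t: 20.1
eef_pos: [572.1, -120.8, 65.6]
tool_rot: [[1.0, -0.0, -0.0], [-0.0, -1.0, -0.0], [-0.0, 0.0, -1.0]]
wrist_force: [0.4, -0.5, -0.0]
finger_gap: 0.006
```

Call:
{"fn": "play_rows", "kwargs": {"motion": [{"rx": 0,"ry": 0,"rz": 0,"tx": 0,"ty": 0,"tz": 0,"jaw": 1},{"rx": 0,"ry": 0,"rz": 0,"tx": 0,"ty": 0,"tz": 0,"jaw": 1},{"rx": 0,"ry": 0,"rz": 0,"tx": 0,"ty": 0,"tz": 0,"jaw": 1},{"rx": 0,"ry": 0,"rz": 0,"tx": 0,"ty": 0,"tz": 0,"jaw": 1}]}}

```text
t: 20.5
eef_pos: [572.1, -120.8, 65.6]
tool_rot: [[1.0, -0.0, 0.0], [-0.0, -1.0, -0.0], [0.0, 0.0, -1.0]]
wrist_force: [0.3, 0.3, 0.9]
finger_gap: 0.006
```

```bash
python3 - <<'E'
from h import *
s=get_state();print(s["t"],s["eef_pos"],s["wrist_force"])
A=watch(8);print(np.round(A,2))
u=np.unwrap(np.radians(A[:,1]))
print(np.polyfit(A[:,0],np.degrees(u),1)[0],get_state()["t"])
E
```

```text
20.5 [ 572.11865526 -120.81836682   65.61758186] [0.33089801 0.34354369 0.88573935]
[[ 20.5  -43.56  98.97  18.  ]
 [ 20.55 -42.25 100.07  17.  ]
 [ 20.6  -40.64  98.21  18.  ]
 [ 20.65 -39.71  96.84  19.  ]
 [ 20.7  -38.06  97.7   20.  ]
 [ 20.75 -37.14  98.61  20.  ]
 [ 20.8  -36.31  98.85  19.  ]
 [ 20.85 -34.04  97.2   20.  ]]
25.81465951450414 20.9
```

Call:
{"fn": "play_rows", "kwargs": {"motion": [{"rx": 0,"ry": 0,"rz": 0,"tx": 0,"ty": 0,"tz": 0,"jaw": 1},{"rx": 0,"ry": 0,"rz": 0,"tx": 0,"ty": 0,"tz": 0,"jaw": 1},{"rx": 0,"ry": 0,"rz": 0,"tx": 0,"ty": 0,"tz": 0,"jaw": 1},{"rx": 0,"ry": 0,"rz": 0,"tx": 0,"ty": 0,"tz": 0,"jaw": 1},{"rx": 0,"ry": 0,"rz": 0,"tx": 0.002,"ty": 0,"tz": 0.002,"jaw": 1},{"rx": 0,"ry": 0,"rz": 0,"tx": 0.004,"ty": 0,"tz": 0.003,"jaw": 1},{"rx": 0,"ry": 0,"rz": 0,"tx": 0.004,"ty": 0,"tz": 0.003,"jaw": 1},{"rx": 0,"ry": 0,"rz": 0,"tx": 0.004,"ty": 0,"tz": 0.001,"jaw": 1},{"rx": 0,"ry": 0,"rz": 0,"tx": 0.002,"ty": 0,"tz": 0,"jaw": 1},{"rx": 0,"ry": 0,"rz": 0,"tx": 0.001,"ty": 0,"tz": 0,"jaw": 1}]}}

```text
t: 21.9
eef_pos: [589.5, -120.8, 56.7]
tool_rot: [[1.0, -0.0, 0.0], [-0.0, -1.0, -0.0], [0.0, 0.0, -1.0]]
wrist_force: [-0.9, -1.5, 2.7]
finger_gap: 0.005
```

```bash
python3 - <<'E'
from h import *
s=get_state();print(s["t"],s["eef_pos"],s["wrist_force"])
A=watch(5);print(np.round(A,2))
c=read_camera("side");cv2.imwrite("pics/s2.png",cv2.resize(c["color"][180:260,220:340],None,fx=6,fy=6,interpolation=2)[:,:,::-1])
E
```

```text
21.9 [ 589.46276201 -120.84717234   56.67559571] [-0.87217688 -1.51251467  2.72658366]
[[21.9  -6.88 92.15 26.  ]
 [21.95 -6.88 92.15 26.  ]
 [22.   -7.32 91.72 26.  ]
 [22.05 -7.39 92.39 24.  ]
 [22.1  -7.32 91.72 26.  ]]
```

View pics/s2.png

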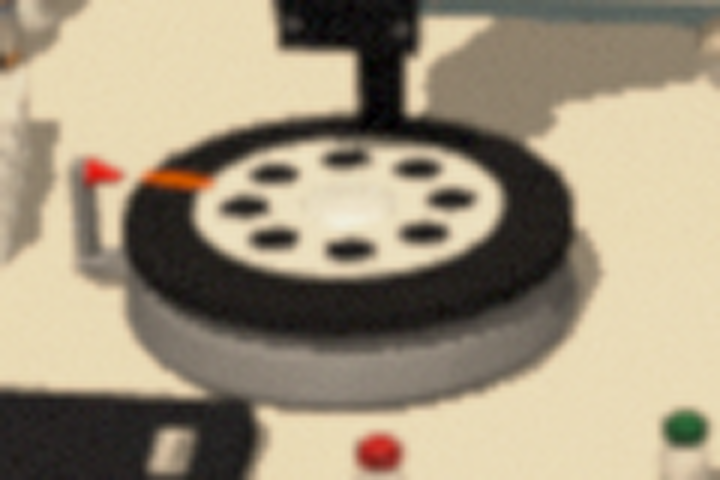

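The wheel is stopped close to the pointer. The finger presses the far rim at (380,125). The mark at (178,180) is near the cone tip at (122,175). Now a precise check in both views.

```bash
cat >> h.py <<'E'
def cen(c,lo,hi,box):
    x0,y0,x1,y1=box;h=cv2.cvtColor(c["color"],cv2.COLOR_RGB2HSV)[y0:y1,x0:x1].astype(float)
    m=cv2.inRange(h.astype(np.uint8),lo,hi)
    w=(m>0)*h[:,:,1];ys,xs=np.mgrid[y0:y1,x0:x1];return np.array([(w*xs).sum()/w.sum(),(w*ys).sum()/w.sum()]),int((m>0).sum())
def final(zt,n=4):
    out=[]
    for nm,near,bx in(("side",(278,212),(225,195,265,225)),("top",(275,200),(255,150,310,185))):
        R=[]
        for _ in range(n):
            c=read_camera(nm)
            r,kr=cen(c,(0,140,60),(5,255,255),bx) ;o,ko=cen(c,(6,180,90),(20,255,255),bx)
            R.append(np.r_[r,o,kr,ko])
        R=np.mean(R,0);e=white(c,near)[0] if nm=="side" else None
        P=atz(c,R[:2],62);M=atz(c,R[2:4],zt)
        print(nm,np.round(R,1),"P",P.round(1),"M",M.round(1),"centre",e)
        for C in ([atz(c,e,zt)] if e else [])+([atz(c,(283.28,203.36),60),atz(c,(283.8,203.5),60)] if nm=="top" else []):
            a,b=P-C,M-C;print("  C",C.round(1),"ptr",np.degrees(np.arctan2(a[1],a[0])).round(2),np.hypot(*a[:2]).round(1),"mark",np.degrees(np.arctan2(b[1],b[0])).round(2),np.hypot(*b[:2]).round(1))
    return c
E
python3 - <<'E'
from h import *
c=final(56.7)
cv2.imwrite("pics/t2.png",cv2.resize(c["color"][145:250,225:345],None,fx=5,fy=5,interpolation=2)[:,:,::-1])
E
```

```text
side [235.9 208.4 249.3 209.5  16.2  29.5] P [715.6 -47.3  62. ] M [677.3 -56.4  56.7] centre (277.3946228027344, 214.16769409179688)
  C [588.6 -36.3  56.7] ptr -4.95 127.5 mark -12.77 91.0
top [284.9 160.4 288.1 172.6  15.   55.8] P [713.8 -42.8  62. ] M [678.8 -50.9  56.7] centre None
  C [588.5 -34.6  60. ] ptr -3.73 125.6 mark -10.2 91.7
  C [588.  -36.1  60. ] ptr -3.06 125.9 mark -9.26 91.9
```

View pics/t2.png

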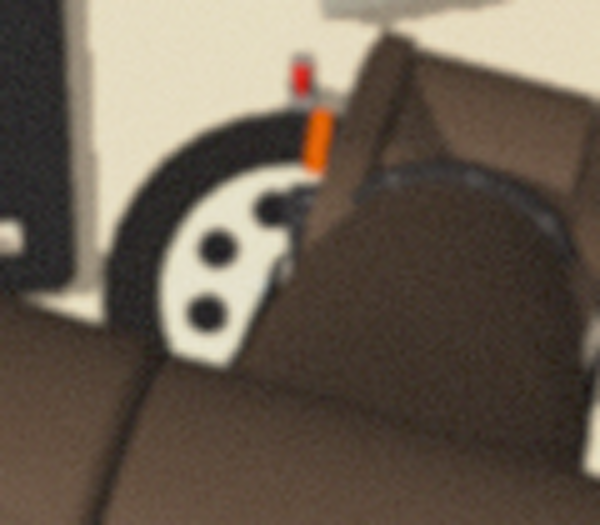

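Top crop: the cone is at (302,78) and the mark at (319,140), so the mark is about 6.5° short of the pointer. I'll drag it in with the finger still pressed, about 10 mm.

Call:
{"fn": "play_rows", "kwargs": {"motion": [{"rx": 0,"ry": 0,"rz": 0,"tx": 0.0005,"ty": 0,"tz": 0,"jaw": 1},{"rx": 0,"ry": 0,"rz": 0,"tx": 0.0015,"ty": -0.0001,"tz": 0,"jaw": 1},{"rx": 0,"ry": 0,"rz": 0,"tx": 0.002,"ty": -0.0001,"tz": 0,"jaw": 1},{"rx": 0,"ry": 0,"rz": 0,"tx": 0.002,"ty": -0.0001,"tz": 0,"jaw": 1},{"rx": 0,"ry": 0,"rz": 0,"tx": 0.002,"ty": -0.0002,"tz": 0,"jaw": 1},{"rx": 0,"ry": 0,"rz": 0,"tx": 0.0015,"ty": -0.0001,"tz": 0,"jaw": 1},{"rx": 0,"ry": 0,"rz": 0,"tx": 0.0005,"ty": 0,"tz": 0,"jaw": 1},{"rx": 0,"ry": 0,"rz": 0,"tx": 0,"ty": 0,"tz": 0,"jaw": 1},{"rx": 0,"ry": 0,"rz": 0,"tx": 0,"ty": 0,"tz": 0,"jaw": 1}]}}

```text
t: 23.5
eef_pos: [599.0, -120.2, 56.6]
tool_rot: [[1.0, -0.0, -0.0], [-0.0, -1.0, 0.0], [-0.0, -0.0, -1.0]]
wrist_force: [0.2, 1.0, 2.9]
finger_gap: 0.004
```

```bash
python3 - <<'E'
from h import *
c=final(56.7)
cv2.imwrite("pics/t3.png",cv2.resize(c["color"][145:205,245:325],None,fx=7,fy=7,interpolation=2)[:,:,::-1])
E
```

```text
side [235.8 208.4 247.9 211.   16.   30.5] P [715.6 -47.2  62. ] M [678.9 -45.5  56.7] centre (277.2784729003906, 214.1863555908203)
  C [588.9 -36.1  56.7] ptr -4.99 127.2 mark -5.95 90.5
top [284.9 160.4 284.5 172.1  15.   57.5] P [713.8 -42.8  62. ] M [680.5 -40.7  56.7] centre None
  C [588.5 -34.6  60. ] ptr -3.73 125.6 mark -3.79 92.2
  C [588.  -36.1  60. ] ptr -3.06 125.9 mark -2.88 92.6
```

View pics/t3.png

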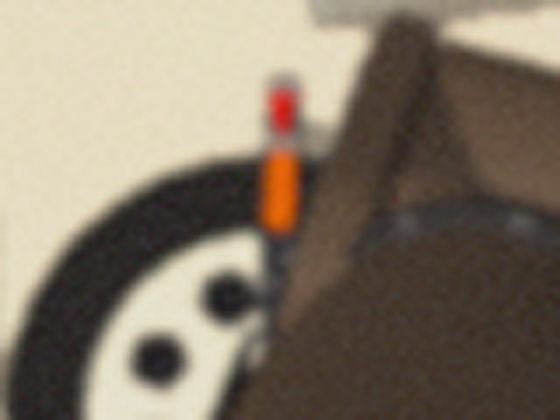

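The mark at (281,190) is in line with the red cone at (283,108), and the finger is pressing with about 2.9 N.

```bash
python3 -c "
from cell import *
s=get_state();print(s['t'],s['eef_pos'],s['wrist_force']);print(hand_in())"
```

```text
23.9 [ 599.07474236 -120.19422415   56.61294932] [0.04737853 1.78060092 1.95092889]
the job is handed in; nothing more can be done
None
```

The carousel runs freely. The wheel is now stopped with its orange mark at the red pointer, and the fingertip is still pressing on the rim. I handed the job in at 23.9 s.

- **Spin:** I flicked the wheel anticlockwise with the closed fingertip on the black rim. It reached about 2.2 rad/s, which is one turn in roughly 2.8 s.
- **Coast:** It ran untouched for about 18 s, slowing by roughly 8 to 9 % a second.
- **Brake:** I moved the fingertip along with the rim as I pressed it down. The wheel stopped about 6.5° short, so I drew it up to the pointer with the finger still pressed.
- **Last checks:**
  - **Mark:** It was within about 0.2° of the pointer in the top view. The side view disagreed slightly, showing it about 1° short, which is within the calibration error.
  - **Finger:** It was pressing with about 2 to 3 N, with the wheel sunk about 3 mm.
  - **Surroundings:** The finger path kept clear of the vials, bottle and tub, but I did not measure their positions again at the end.

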